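# Index the decorating wheel on to its next station

### The arm

A 6-joint arm with a two-finger parallel gripper is mounted at the origin on the work surface. World frame = base frame: x ahead of the robot, y to its left, z up, the work surface at z = 0. Lengths are in m, angles in rad, forces in N, time in s.
With the tool pointing down it reaches from about 0.375 to 0.9 m from the base axis. Payload 3.1 kg.
Tool frame: the origin (TCP) lies between the finger pads; the fingertips stand 17 mm ahead of it and the grasp point (between the pads) lies 2 mm behind it; z points along the fingers, y is the line along which they close (so a half turn about z gives the same grasp; the last joint's range is limited). The gripper opens to 85 mm and grips with 20 to 120 N. Pads are 22 mm wide; open, the fingers measure 114 mm over their backs; the gripper's body (76 mm by 85 mm) begins 54 mm behind the grasp point. The pads swing forward as they close: fully open they stand 13 mm farther back than shut.
Start: joints at [1.153, 0.527, 1.433, -0, 1.181, -0.178], TCP at [0.148, 0.607, 0.248] pointing down, gripper open.
Joint ranges: [-3.08, 3.08], [-0.75, 2.2], [0.22, 2.44], [-1.43, 4.57], [0, 2.65], [-2.85, 2.85]. Speed limits (rad/s): [2.79, 2.79, 3.14, 3.14, 3.14, 3.14].

### API

Orientations are given as a unit quaternion [x, y, z, w].
In Python, from station import sense, vision, order gives the robot as it stands.
- The arm moves only by the shell command python3 -m crank 'ROWS' [OPENING] [FORCE]. ROWS is JSON, a list of rows, each an object with "dp": the shift along the world's x, y, z in units of 30 mm (1.0 is 30 mm), a list of three; "angular": the turn, a rotation vector about the world's x, y, z in degrees, a list of three. In form: [{"dp": [dx, dy, dz], "angular": [ax, ay, az]}, ...]. A call has 1 to 20 rows; each row shifts and turns the commanded pose from where the row before left it; what a row does not reach is not made up. A row lasts 1/10 s, in which the tool goes at most 50 mm and 8.59 degrees, less where a joint would pass 70% of its speed; a pose out of reach is approached as far as the arm can. A call is refused whole if a number of a shift passes 1 or a number of a turn 8.59, either way. A call with a gripper value outside its range is refused whole. OPENING is the closure, from 0 (fully open) to 1 (shut), set as the call begins (- or left out, the last holds). The fingers move at their own pace and stop on an object; FORCE is the grip in N (left out, the last holds). Time passes only in rows, so rows that do not move let the fingers close. It gives the time, the measured TCP pose, the force, the opening and the grip force at its end, in the units of the state.
- sense(): the state, without advancing time (a new reading comes with each control period).
- vision.snapshot(name): name is "side" or "top" or "wrist"; returns a dict with "image" (400x640x3 uint8, blue, green, red), "range_z" (400x640 float32, m along the optical axis (not along the pixel's ray), 0 where there is no reading), "mtx" (3x3 intrinsics, pixels), "dist" ([k1, k2, p1, p2, k3] as OpenCV has them; the pictures are not rectified), "pose" (4x4, takes a point from camera to world coordinates); the wrist camera has in their place "mount" (4x4, takes a point from camera to tool coordinates, whose origin is the TCP and whose axes are the flange's). Camera axes: x right, y down, z forward; pixel columns grow to the right and rows downward; lengths in m; the calibration is good to about 2 mm. A picture is of the moment at which its call begins: read the wrist's pose just before it.
- order.sign_off(): hands the job in; it is judged then, once.
The state is a dict: "t": time; "q": joint angles; "qd": joint speeds; "tau": joint torques, N m; "tcp_pos": TCP position; "tool_rot": TCP orientation; "force": force on the tool from outside, world axes, zero at the start; "ft_torque": the same for the moment, N m; "finger_gap": opening from 0.0 (shut) to 1.0 (fully open); "gripper_force": force on a finger pad.
Only numpy, scipy, OpenCV 4.12 (cv2) and the standard library are available. Lean on these libraries where they do the work, as an engineer would, in place of code of your own. Each camera call takes 0.05 s, during which the arm holds its last target. There are 200 camera calls.

### The job

The bisque bowl on the indexing decorating wheel is ready for its next panel: pull the sprung index pin up by its black knob, turn the wheel clockwise (seen from above) to the next station plate, and let the pin go into that plate's bush until it is fully home. The plates are clamped by hand, so feel for the bush, do not force the pin sideways or down, and leave the bowl and the other things on the bench undisturbed.

Things in the scene. Friction and masses are not known exactly. Their poses are not given: they have to be found in the camera images.
- axle (a point): On the upright turning axis of the indexing decorating (banding) wheel, centre of the wheelhead's top face, 62 mm above the bench. Plain aluminium wheelhead 190 mm across, 10 mm thick. A steel arm (20 mm wide, top 47 mm up) under it sticks out beyond the rim and carries the plunger's sleeve (18 mm across, top 66 mm up), 125 mm from the axis. With the pin out it turns at about 1 N on the knob.
- base: Fixed grey cast base of the wheel, a disc 300 mm across, 18 mm high; origin on the axis at bench height. Six bent aluminium station plates are clamped on it, tops 28 mm above the bench, each with one bush 125 mm from the axis. A plate reaches 53 mm of arc to either side of its bush; between plates is bare base, 10 mm lower, where a pin let down would catch on the next plate's end.
- start_bush (a point): Mouth of the bush that holds the pin at the start: a 10 mm hole, seen dark in a steel ring in its plate, 28 mm above the bench, 125 mm from the axis. The next bush clockwise (seen from above) is alike and lies 52 to 68 degrees of arc further on round the axis: its plate is clamped by hand and not measured.
- knob_mid (a point): Centre of the plunger's round black pull knob: upright, 26 mm across, 30 mm tall, from 70 to 100 mm above the bench when the pin is home (this point then at 87 mm). 125 mm from the axis, it goes round with the wheel. It spins freely about its own upright axis, so the hand need not turn with the wheel. Clear space 17 mm to the wheelhead's rim, which is lower than the knob.
- plunger (a joint): How far the pin is pulled up, in m: 0 = fully home, 8 mm deep in a bush; 0.008 = tip level with the plates' top faces (resting on a plate); 0.012 = upper stop. A spring pushes it down with about 6 N at home and 9.5 N at the upper stop.
- wheel (a joint): Angle of the wheel in rad: 0 at the start, growing as it turns clockwise seen from above. The next bush lies somewhere between 0.91 and 1.19.
- pin: Steel pin under the knob, 8 mm across with a round end, 1 mm clear of the bush all round; carried by the plunger. Its origin is on the pin's axis, 20 mm below the tip (at bench height when home). More than 20 N between the pin and a plate or bush is forcing it. Resting on a plate under its spring it drags with 3 to 7 N, a little jerkily.
- bowl_mid (a point): Centre of the loose bisque bowl standing in the middle of the wheelhead, 112 mm across the rim, 58 mm tall (rim 120 mm above the bench); this point is half-way up. It rides round with the wheel.
- brush: Bystander: a flat brush 190 mm long lying on the bench near the wheel. Origin at its underside's middle.
- loop_tool: Bystander: a wire loop trimming tool with a wooden handle, 165 mm long, lying near the wheel. Origin at its underside, at the handle's end by the loop.
- glaze_jar: Bystander: a closed white jar 68 mm across, 85 mm tall, near the wheel. Origin under its middle.
- test_cup: Bystander: a small bisque cup 68 mm across, 62 mm tall. Origin under its middle.
- glaze_dish: Bystander: a low white dish 110 mm across, 30 mm tall. Origin under its middle.
- rib: Bystander: a flat wooden rib 100 x 50 x 8 mm. Origin under its middle.
Not all that is in view belongs to the job. What is shaped like the part that bears bowl_mid but red is not meant.

How it is judged:
On the way, in this order (a step that is already met when the one before it is completed fails the run):
1. the pin is pulled clear of the bush it starts in (value of joint plunger above 0.0078 m and value of joint wheel between -0.2 and 0.2 rad), for 0.1 s.
2. the wheel is round at the next station clockwise and the pin is home in its bush (value of joint plunger below 0.0015 m and value of joint wheel between 0.88 and 1.22 rad), for 0.2 s.
At the end, for the whole second after the job is handed in: The pin is fully home (plunger within 1.5 mm of 0) in the bush of the next station clockwise (wheel between 0.88 and 1.22 rad, where nothing but that bush lets the pin down), the wheel is at rest, and the bowl stands upright within 20 mm of the middle of the wheelhead (all of step 2 and velocity of joint wheel between -0.05 and 0.05 rad/s and horizontal distance between bowl_mid and axle below 0.02 m and angle between bowl_mid's own z axis and vertical below 0.15 rad); the robot touches nothing.
It fails at once if the pin is forced: more than 20 N between the pin and a plate or its bush (contact force between pin and anything else above 20 N).
It fails at once if the bowl is shifted more than 20 mm from the wheel's centre or tipped (horizontal distance between bowl_mid and axle above 0.02 m or angle between bowl_mid's own z axis and vertical above 0.15 rad).
It fails at once if a bystander on the bench is moved more than 15 mm (distance of any of brush, loop_tool, glaze_jar, test_cup, glaze_dish, rib from where it was at the start of the episode above 0.015 m).
It also fails if it takes over 64 s, if anything falls off the work surface, if the arm or the gripper's body presses on something with over 40 N, if the wrist force passes 120 N, or if a joint passes its speed limit or range.

## Working session

There is one attempt and no reset: what is moved stays moved. The work goes in short steps, Python scripts to look and compute and a shell command to move; the robot and the scene stay as the last step left them, time stands still between calls to the robot, and variables do not carry over. Pictures are saved under pics/ and viewed, at most 10 in all, crops included, and the job is handed in when it is done.

```bash
mkdir -p pics; ls; cat > h.py <<'E'
import numpy as np,cv2
from station import sense,vision,order
def save(n,f):
    s=vision.snapshot(n); cv2.imwrite('pics/'+f+'.png',s['image']); np.savez('pics/'+f+'.npz',**{k:np.asarray(v) for k,v in s.items()}); return s
def ray(s,u,v):
    p=cv2.undistortPoints(np.array([[[u,v]]],float),s['mtx'],s['dist'])[0,0]; return np.array([p[0],p[1],1.])
def atz(s,T,u,v,z):
    d=T[:3,:3]@ray(s,u,v); o=T[:3,3]; return o+d*(z-o[2])/d[2]
def dep(s,T,u,v):
    r=s['range_z'][int(v),int(u)]; return T[:3,:3]@(ray(s,u,v)*r)+T[:3,3]
E
python3 - <<'E'
from h import *
save('top','top0'); save('side','side0'); s=sense(); print(s['tcp_pos'],s['tool_rot'],s['force'],s['finger_gap'],s['t'])
E
```

```text
pics
[0.14754199 0.60670808 0.24741826] [ 1.19091775e-01  9.92882769e-01 -9.35716657e-04 -2.84285036e-04] [ 0.290067   -0.15797968  1.01157624] 0.9998357714392584 0.1
```

View pics/top0.png

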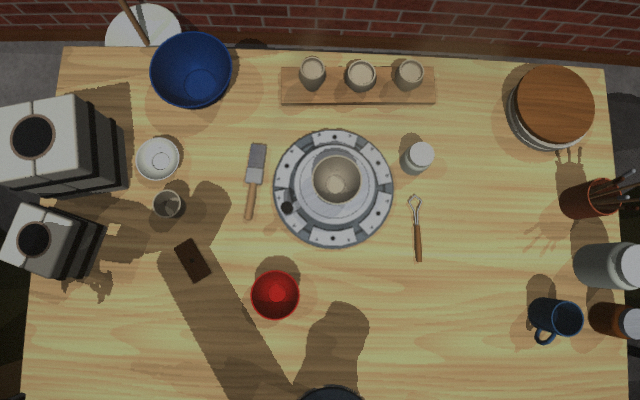

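View pics/side0.png

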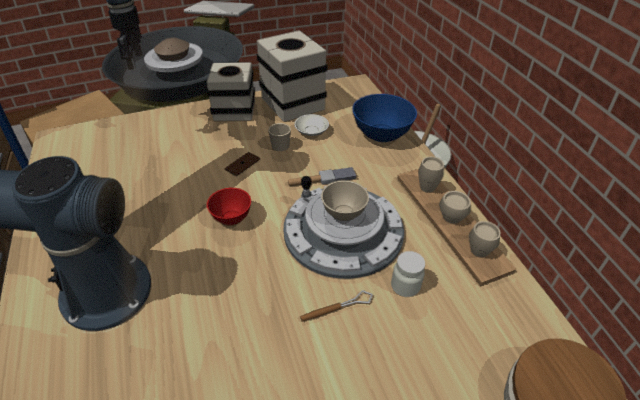

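The top picture shows the wheel at about (335,188), the knob (black) at (288,208), and the bisque bowl at (336,178). The lookalikes are the red bowl at (275,295), the blue bowl at (190,70), the cups on the board and the test cup at (168,204). I choose the bowl on the wheel and the black knob on its rim.

```bash
python3 - <<'E'
from h import *
s=dict(np.load('pics/top0.npz')); T=s['pose']; im=s['image']
c=cv2.resize(im[120:256,264:404],None,fx=4.2,fy=4.2,interpolation=cv2.INTER_CUBIC)
c=cv2.convertScaleAbs(c,alpha=1.5,beta=20)
cv2.imwrite('pics/crop1.png',c)
print(T[:3,3])
for n,u,v,z in [('basectr',334,188,.018),('knob',288,208,.1),('jar',420,155,.085),('brush',255,180,0)]:
    print(n,atz(s,T,u,v,z),dep(s,T,u,v))
E
```

```text
[0.39574632 0.06580891 0.92767017]
basectr [0.57606347 0.00762779 0.018     ] [0.5664687  0.01072364 0.06640406]
knob [0.51161846 0.11341256 0.1       ] [0.51157461 0.11339454 0.10031323]
jar [ 0.64769217 -0.18683187  0.085     ] [ 0.64827992 -0.18742125  0.08303417]
brush [0.59357237 0.20423504 0.        ] [0.58947064 0.20136491 0.01923431]
```

View pics/crop1.png

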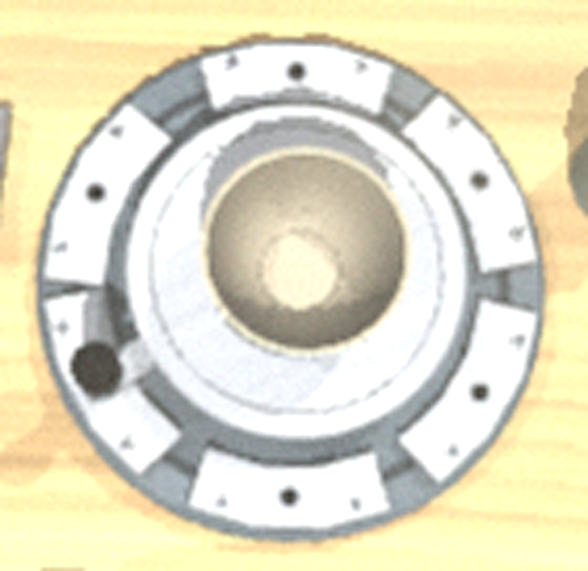

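The crop shows the knob at crop (97,370), and the next bush clockwise at crop (95,192). The other bushes are at (296,71), (480,180), (480,392) and (289,497).

```bash
python3 - <<'E'
from h import *
from scipy.optimize import least_squares
s=dict(np.load('pics/top0.npz')); T=s['pose']
g=lambda u,v,z: atz(s,T,264+(u+.5)/4.2-.5,120+(v+.5)/4.2-.5,z)
B=np.array([g(*p,.028)[:2] for p in [(95,192),(296,71),(480,180),(480,392),(289,497)]])
K=g(97,369,.1)[:2]
r=least_squares(lambda c:np.hypot(*(B-c).T)-.125,[.57,0]); c=r.x
r3=least_squares(lambda c:np.hypot(*(B-c[:2]).T)-c[2],[.57,0,.125]);print(r3.x)
print('ctr',c,r.fun); print(B); print('knob',K,np.hypot(*(K-c)))
a=lambda p:np.degrees(np.arctan2(*(p-c)[::-1]))
print([a(b) for b in B],a(K), 'step',a(K)-a(B[0]))
D=np.array([dep(s,T,u,v) for u in range(274,305) for v in range(195,222)]); D=D[(D[:,2]>.096)&(D[:,2]<.104)];print(len(D),D.mean(0),D.min(0),D.max(0))
E
```

```text
[0.57858771 0.00999668 0.12546823]
ctr [0.5786798  0.00982276] [0.00065483 0.00028937 0.00033066 0.00036856 0.00052184]
[[ 0.62654906  0.12600224]
 [ 0.70396583  0.01073704]
 [ 0.6416223  -0.09855628]
 [ 0.51641658 -0.09899162]
 [ 0.45315865  0.0094065 ]]
knob [0.51269526 0.11628882] 0.12525566555065096
[np.float64(67.6069376596959), np.float64(0.41811005034093374), np.float64(-59.85357984021369), np.float64(-119.77804191252744), np.float64(-179.80999395965858)] 121.78941879579055 step 54.18248113609465
98 [0.51367535 0.11649226 0.09944497] [0.50255346 0.10457491 0.09600273] [0.5253199  0.12923351 0.10262317]
```

```bash
R='x'; python3 -m crank '[{"dp":[0.71,-0.96,-0.09],"angular":[0,0,-4.5]},{"dp":[0.71,-0.96,-0.09],"angular":[0,0,-4.5]},{"dp":[0.71,-0.96,-0.09],"angular":[0,0,-4.5]},{"dp":[0.71,-0.96,-0.09],"angular":[0,0,-4.5]},{"dp":[0.71,-0.96,-0.09],"angular":[0,0,-4.5]},{"dp":[0.71,-0.96,-0.09],"angular":[0,0,-4.5]},{"dp":[0.71,-0.96,-0.09],"angular":[0,0,-4.5]},{"dp":[0.71,-0.96,-0.09],"angular":[0,0,-4.5]},{"dp":[0.71,-0.96,-0.09],"angular":[0,0,-4.5]},{"dp":[0.71,-0.96,-0.09],"angular":[0,0,-4.5]},{"dp":[0.71,-0.96,-0.09],"angular":[0,0,-4.5]},{"dp":[0.71,-0.96,-0.09],"angular":[0,0,-4.5]},{"dp":[0.71,-0.96,-0.09],"angular":[0,0,-4.5]},{"dp":[0.71,-0.96,-0.09],"angular":[0,0,-4.5]},{"dp":[0.71,-0.96,-0.09],"angular":[0,0,-4.5]},{"dp":[0.71,-0.96,-0.09],"angular":[0,0,-4.5]},{"dp":[0.71,-0.96,-0.09],"angular":[0,0,-4.5]},{"dp":[0,0,0],"angular":[0,0,0]},{"dp":[0,0,0],"angular":[0,0,0]}]' 0.3 30
python3 - <<'E'
from h import *
from scipy.spatial.transform import Rotation as Ro
st=sense(); s=save('wrist','w1'); T=np.eye(4);T[:3,:3]=Ro.from_quat(st['tool_rot']).as_matrix();T[:3,3]=st['tcp_pos']
W=T@s['mount']; np.save('pics/w1T.npy',W)
print(st['tcp_pos'],Ro.from_quat(st['tool_rot']).as_matrix()[:,1],st['force'],st['q'])
K=np.array([.513,.1165,.1]); pc=np.linalg.inv(W)@np.r_[K,1]
print(cv2.projectPoints(pc[None,:3],np.zeros(3),np.zeros(3),s['mtx'],s['dist'])[0])
r=s['range_z']; v,u=np.mgrid[0:400,0:640]; P=cv2.undistortPoints(np.stack([u,v],-1).reshape(-1,1,2).astype(float),s['mtx'],s['dist'])[:,0]
D=np.c_[P,np.ones(len(P))]*r.reshape(-1,1); D=D@W[:3,:3].T+W[:3,3]
m=(r.ravel()>0)&(abs(D[:,2]-.1)<.004)&(np.hypot(D[:,0]-.513,D[:,1]-.1165)<.03); D=D[m]; print(m.sum(),np.median(D,0),D.min(0),D.max(0))
E
```

```text
t: 2.0
tcp_pos: [0.5097, 0.1171, 0.2019]
tool_rot: [0.709, 0.705, -0.0, -0.001]
force: [-0.2, 0.5, 0.6]
finger_gap: 0.698
gripper_force: 0.0
[0.50965213 0.11706656 0.2018984 ] [ 0.99998795 -0.00461334 -0.00168135] [-0.22518265  0.47050642  0.59518937] [1.16917430e-02 4.56124050e-01 1.73480574e+00 4.38693412e-04
 9.52338652e-01 1.60507377e-02]
[[[323.42173049 211.74613149]]]
717 [0.51431207 0.11998293 0.10079738] [0.50174355 0.10680509 0.09628586] [0.52695998 0.13162827 0.10277135]
```

View pics/w1.png

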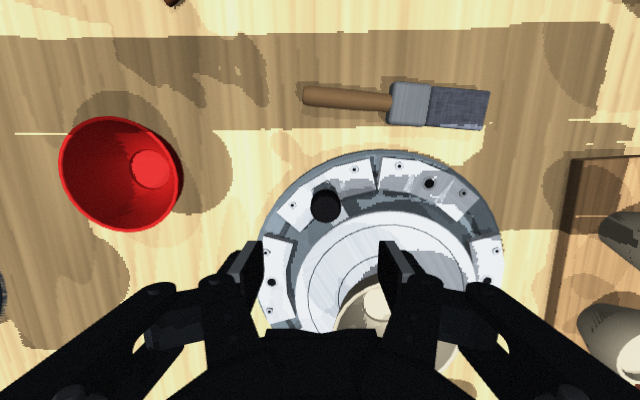

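The wrist picture shows the knob's top at (326,204) and the next bush at (430,183), with another bush at (272,282). The brush and red bowl are clear.

```bash
python3 - <<'E'
from h import *
s=dict(np.load('pics/w1.npz')); W=np.load('pics/w1T.npy')
K=atz(s,W,326,202,.1); b=atz(s,W,430,183.5,.028); b2=atz(s,W,272,282,.028)
print(K,b,b2, 'chord K-b',np.linalg.norm((K-b)[:2]), 2*np.degrees(np.arcsin(np.linalg.norm((K-b)[:2])/.25)), np.linalg.norm((b2-b)[:2]))
E
```

```text
[0.51513358 0.12486167 0.1       ] [0.62692166 0.12612938 0.028     ] [0.45335546 0.00977147 0.028     ] chord K-b 0.11179527165519317 53.12593744354335 0.20896026244445673
```

```bash
python3 -m crank '[{"dp":[0.14,0,-0.5],"angular":[0,0,0]},{"dp":[0,0,-0.7],"angular":[0,0,0]},{"dp":[0,0,-0.7],"angular":[0,0,0]},{"dp":[0,0,-0.6],"angular":[0,0,0]},{"dp":[0,0,-0.5],"angular":[0,0,0]},{"dp":[0,0,-0.4],"angular":[0,0,0]},{"dp":[0,0,-0.2],"angular":[0,0,0]},{"dp":[0,0,-0.15],"angular":[0,0,0]},{"dp":[0,0,0],"angular":[0,0,0]}]' 0.5 20
python3 -m crank '[{"dp":[0,0,0],"angular":[0,0,0]},{"dp":[0,0,0],"angular":[0,0,0]}]' 0.62 20
python3 - <<'E'
from h import *
s=save('wrist','w2'); st=sense(); print(st['force'],st['finger_gap'])
cv2.imwrite('pics/w2c.png',cv2.resize(cv2.convertScaleAbs(s['image'][130:400,200:460],alpha=2,beta=30),None,fx=2.2,fy=2.2))
E
```

```text
t: 2.95
tcp_pos: [0.5139, 0.1179, 0.0898]
tool_rot: [0.708, 0.706, -0.0, -0.0]
force: [1.1, -0.0, 0.2]
finger_gap: 0.503
gripper_force: 0.0
t: 3.15
tcp_pos: [0.5145, 0.1176, 0.0905]
tool_rot: [0.708, 0.706, 0.0, 0.0]
force: [0.4, -0.6, -0.8]
finger_gap: 0.382
gripper_force: 0.0
[-0.36982855 -0.9296623   0.49765736] 0.3806735299789273
```

View pics/w2c.png

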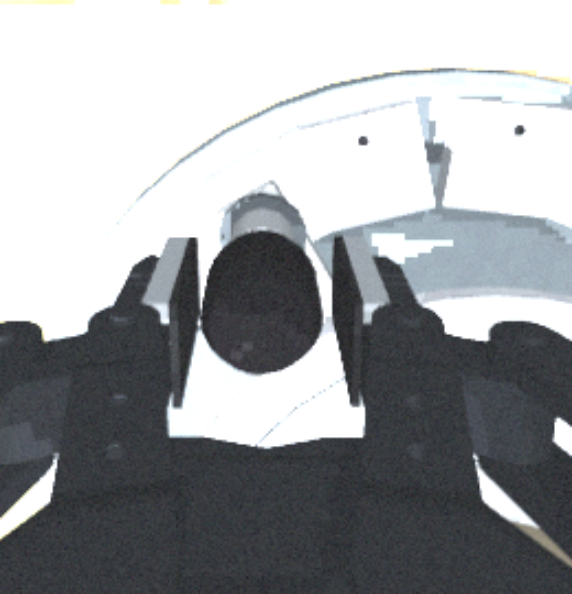

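The knob sits between the pads at crop (262,300), and the pads' middle is at about x=266, so the hand is about 0.8 mm too far in +x. I will shift it and close gently.

```bash
python3 -m crank '[{"dp":[-0.025,0,0],"angular":[0,0,0]},{"dp":[0,0,0],"angular":[0,0,0]}]' 0.66 20
python3 -m crank '[{"dp":[0,0,0],"angular":[0,0,0]},{"dp":[0,0,0],"angular":[0,0,0]}]' 0.675 20;
python3 -m crank '[{"dp":[0,0,0],"angular":[0,0,0]},{"dp":[0,0,0],"angular":[0,0,0]}]' 0.685 20
```

```text
t: 3.4
tcp_pos: [0.5133, 0.1176, 0.0902]
tool_rot: [0.708, 0.706, 0.0, 0.0]
force: [-0.2, 0.4, -0.8]
finger_gap: 0.342
gripper_force: 0.0
t: 3.6
tcp_pos: [0.5133, 0.1176, 0.09]
tool_rot: [0.708, 0.706, 0.0, 0.0]
force: [1.0, 0.7, 0.6]
finger_gap: 0.325
gripper_force: 0.0
t: 3.8
tcp_pos: [0.5134, 0.1177, 0.0899]
tool_rot: [0.708, 0.706, -0.0, -0.0]
force: [0.2, 0.4, 0.0]
finger_gap: 0.314
gripper_force: 0.0
```

```bash
python3 -m crank '[{"dp":[0,0,0],"angular":[0,0,0]},{"dp":[0,0,0],"angular":[0,0,0]}]' 0.695 20
python3 -m crank '[{"dp":[0,0,0],"angular":[0,0,0]},{"dp":[0,0,0],"angular":[0,0,0]}]' 0.705 20;
python3 -m crank '[{"dp":[0,0,0],"angular":[0,0,0]},{"dp":[0,0,0],"angular":[0,0,0]}]' 0.72 20
```

```text
t: 4.0
tcp_pos: [0.5135, 0.1176, 0.0899]
tool_rot: [0.708, 0.706, 0.0, 0.0]
force: [1.2, 0.1, 0.8]
finger_gap: 0.304
gripper_force: 0.2
t: 4.2
tcp_pos: [0.5135, 0.1176, 0.09]
tool_rot: [0.708, 0.706, 0.0, 0.0]
force: [-0.8, 0.3, 0.9]
finger_gap: 0.299
gripper_force: 13.4
t: 4.4
tcp_pos: [0.5135, 0.1176, 0.09]
tool_rot: [0.708, 0.706, 0.0, 0.0]
force: [1.5, 0.1, 0.8]
finger_gap: 0.3
gripper_force: 20.3
```

```bash
python3 -m crank '[{"dp":[0,0,0],"angular":[0,0,0]},{"dp":[0,0,0],"angular":[0,0,0]},{"dp":[0,0,0.05],"angular":[0,0,0]},{"dp":[0,0,0.05],"angular":[0,0,0]},{"dp":[0,0,0],"angular":[0,0,0]}]' 1 50;
python3 -m crank '[{"dp":[0,0,0.06],"angular":[0,0,0]},{"dp":[0,0,0.06],"angular":[0,0,0]},{"dp":[0,0,0.06],"angular":[0,0,0]},{"dp":[0,0,0.05],"angular":[0,0,0]},{"dp":[0,0,0],"angular":[0,0,0]},{"dp":[0,0,0],"angular":[0,0,0]}]'
```

```text
t: 4.9
tcp_pos: [0.513, 0.1175, 0.0923]
tool_rot: [0.708, 0.706, -0.0, -0.0]
force: [2.2, -0.1, -6.3]
finger_gap: 0.287
gripper_force: 49.5
t: 5.5
tcp_pos: [0.5129, 0.1176, 0.0998]
tool_rot: [0.708, 0.706, -0.0, -0.0]
force: [0.7, -1.9, -9.0]
finger_gap: 0.283
gripper_force: 49.6
```

```bash
python3 -c "
import numpy as np
t=np.radians(121.5-2.5*np.arange(24));p=.125*np.c_[np.cos(t),np.sin(t)]/.03
print(np.diff(p,axis=0).round(3).tolist())"
```

```text
[[0.157, 0.092], [0.161, 0.085], [0.164, 0.078], [0.168, 0.07], [0.171, 0.063], [0.173, 0.055], [0.175, 0.048], [0.177, 0.04], [0.179, 0.032], [0.18, 0.025], [0.181, 0.017], [0.182, 0.009], [0.182, 0.001], [0.182, -0.007], [0.181, -0.015], [0.18, -0.023], [0.179, -0.031], [0.178, -0.039], [0.176, -0.046], [0.174, -0.054], [0.171, -0.061], [0.168, -0.069], [0.165, -0.076]]
```

```bash
python3 -m crank '[{"dp":[0.078,0.046,0],"angular":[0,0,-0.5]},{"dp":[0.079,0.046,0],"angular":[0,0,-0.5]},{"dp":[0.161,0.085,0],"angular":[0,0,-1]},{"dp":[0.164,0.078,0],"angular":[0,0,-1]},{"dp":[0.168,0.07,0],"angular":[0,0,-1]},{"dp":[0.171,0.063,0],"angular":[0,0,-1]},{"dp":[0,0,0],"angular":[0,0,0]}]'
```

```text
t: 6.2
tcp_pos: [0.5395, 0.1296, 0.0998]
tool_rot: [0.739, 0.674, 0.001, 0.001]
force: [1.0, -3.2, -10.3]
finger_gap: 0.289
gripper_force: 49.8
```

```bash
python3 -m crank '[{"dp":[0.173,0.055,0],"angular":[0,0,-1]},{"dp":[0.175,0.048,0],"angular":[0,0,-1]},{"dp":[0.177,0.04,0],"angular":[0,0,-1]},{"dp":[0.179,0.032,0],"angular":[0,0,-1]},{"dp":[0.18,0.025,0],"angular":[0,0,-1]},{"dp":[0.181,0.017,0],"angular":[0,0,-1]},{"dp":[0.182,0.009,0],"angular":[0,0,-1]},{"dp":[0,0,0],"angular":[0,0,0]}]'
python3 -m crank '[{"dp":[0.182,0.001,0],"angular":[0,0,-1]},{"dp":[0.182,-0.007,0],"angular":[0,0,-1]},{"dp":[0.181,-0.015,0],"angular":[0,0,-1]},{"dp":[0.18,-0.023,0],"angular":[0,0,-1]},{"dp":[0.179,-0.031,0],"angular":[0,0,-1]},{"dp":[0.178,-0.039,0],"angular":[0,0,-1]},{"dp":[0.088,-0.023,0],"angular":[0,0,-0.5]},{"dp":[0,0,0],"angular":[0,0,0]}]'
python3 - <<'E'
from h import *
from scipy.spatial.transform import Rotation as Ro
st=sense(); s=save('wrist','w3'); save('top','top3')
p=st['tcp_pos']; print(p,np.degrees(np.arctan2(p[1]-.0098,p[0]-.5787)),np.hypot(p[1]-.0098,p[0]-.5787))
a=cv2.resize(cv2.convertScaleAbs(s['image'][100:400,180:500],alpha=1.5,beta=10),None,fx=1.8,fy=1.8)
cv2.imwrite('pics/w3c.png',a)
E
```

```text
t: 7.0
tcp_pos: [0.5764, 0.1356, 0.0997]
tool_rot: [0.778, 0.628, 0.0, 0.001]
force: [1.9, -5.8, -9.7]
finger_gap: 0.287
gripper_force: 49.9
t: 7.8
tcp_pos: [0.6096, 0.1313, 0.0991]
tool_rot: [0.813, 0.583, -0.002, -0.001]
force: [-0.9, -5.6, -9.8]
finger_gap: 0.289
gripper_force: 49.9
[0.60963758 0.13128727 0.09908446] 75.7129043745033 0.12536462882476587
```

View pics/w3c.png

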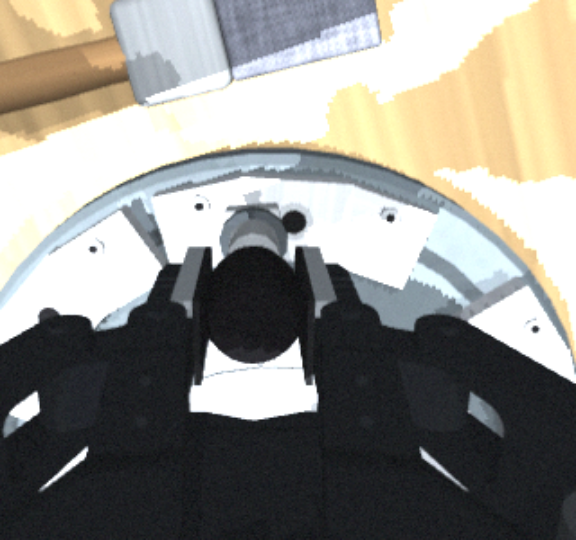

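The next bush is in view at crop (294,221), just clockwise of the sleeve at (255,235), and the pin is over its plate. I check the bush position from here.

```bash
python3 - <<'E'
from h import *
from scipy.spatial.transform import Rotation as Ro
s=dict(np.load('pics/w3.npz')); st=sense()
T=np.eye(4);T[:3,:3]=Ro.from_quat(st['tool_rot']).as_matrix();T[:3,3]=st['tcp_pos'];W=T@s['mount']
b=atz(s,W,180+294/1.8,100+221/1.8,.028); d=b[:2]-[.5787,.0098]; print(b,np.hypot(*d),np.degrees(np.arctan2(d[1],d[0])))
p=.125*np.array([[np.cos(np.radians(a)),np.sin(np.radians(a))] for a in (75.7,74.0,72.3,70.6,69.6,68.6,67.6,66.6)])/.03; print(np.diff(p,axis=0).round(3).tolist())
E
python3 -m crank '[{"dp":[0.12,-0.032,0],"angular":[0,0,-0.5]},{"dp":[0.118,-0.036,0],"angular":[0,0,-0.5]},{"dp":[0.118,-0.04,0],"angular":[0,0,-0.5]},{"dp":[0,0,0],"angular":[0,0,0]},{"dp":[0,0,0],"angular":[0,0,0]}]'
```

```text
[0.62566579 0.12615535 0.028     ] 0.12547650631730367 68.01897793474492
[[0.119, -0.032], [0.118, -0.036], [0.117, -0.039], [0.068, -0.025], [0.068, -0.026], [0.067, -0.027], [0.067, -0.028]]
t: 8.4
tcp_pos: [0.6199, 0.1281, 0.099]
tool_rot: [0.82, 0.572, -0.002, -0.001]
force: [-1.0, -4.7, -10.6]
finger_gap: 0.286
gripper_force: 49.9
```

```bash
python3 -m crank '[{"dp":[0,0,-0.02],"angular":[0,0,0]},{"dp":[0,0,0],"angular":[0,0,0]},{"dp":[0,0,0],"angular":[0,0,0]}]'
python3 -m crank '[{"dp":[0,0,-0.01],"angular":[0,0,0]},{"dp":[0,0,0],"angular":[0,0,0]},{"dp":[0,0,0],"angular":[0,0,0]}]'
```

```text
t: 8.7
tcp_pos: [0.6199, 0.1281, 0.0985]
tool_rot: [0.82, 0.572, -0.002, -0.001]
force: [-2.0, -5.4, -8.8]
finger_gap: 0.282
gripper_force: 49.9
t: 9.0
tcp_pos: [0.6199, 0.1281, 0.0982]
tool_rot: [0.82, 0.572, -0.002, -0.001]
force: [-1.5, -5.4, -9.4]
finger_gap: 0.285
gripper_force: 49.9
```

```bash
for i in 1 ; do python3 -m crank '[{"dp":[0,0,-0.01],"angular":[0,0,0]},{"dp":[0,0,0],"angular":[0,0,0]},{"dp":[0,0,0],"angular":[0,0,0]}]'; done
python3 -m crank '[{"dp":[0,0,-0.01],"angular":[0,0,0]},{"dp":[0,0,0],"angular":[0,0,0]},{"dp":[0,0,0],"angular":[0,0,0]}]'
```

```text
t: 9.3
tcp_pos: [0.6199, 0.1281, 0.098]
tool_rot: [0.82, 0.572, -0.002, -0.001]
force: [-1.7, -5.0, -9.0]
finger_gap: 0.285
gripper_force: 49.9
t: 9.6
tcp_pos: [0.62, 0.1281, 0.0979]
tool_rot: [0.82, 0.572, -0.002, -0.001]
force: [-2.4, -5.0, -7.7]
finger_gap: 0.286
gripper_force: 49.9
```

```bash
python3 -m crank '[{"dp":[0,0,0],"angular":[0,0,0]},{"dp":[0,0,0],"angular":[0,0,0]}]' 0.69 20
python3 -m crank '[{"dp":[0,0,0],"angular":[0,0,0]},{"dp":[0,0,0],"angular":[0,0,0]}]' 0.68 20
```

```text
t: 9.8
tcp_pos: [0.6215, 0.1299, 0.0993]
tool_rot: [0.82, 0.572, 0.001, -0.001]
force: [-2.1, 2.1, -1.1]
finger_gap: 0.312
gripper_force: 1.0
t: 10.0
tcp_pos: [0.6217, 0.1295, 0.0993]
tool_rot: [0.82, 0.572, 0.001, 0.0]
force: [-2.7, 1.4, 0.6]
finger_gap: 0.321
gripper_force: 0.9
```

```bash
python3 -m crank '[{"dp":[0.019,-0.007,0],"angular":[0,0,0]},{"dp":[0.019,-0.007,0],"angular":[0,0,0]},{"dp":[0.019,-0.007,0],"angular":[0,0,0]},{"dp":[0.019,-0.007,0],"angular":[0,0,0]},{"dp":[0,0,0],"angular":[0,0,0]}]'
python3 -m crank '[{"dp":[0.019,-0.007,0],"angular":[0,0,0]},{"dp":[0.019,-0.007,0],"angular":[0,0,0]},{"dp":[0,0,0],"angular":[0,0,0]}]'
```

```text
t: 10.5
tcp_pos: [0.6241, 0.1277, 0.0984]
tool_rot: [0.82, 0.572, 0.0, 0.0]
force: [0.0, -0.8, 0.2]
finger_gap: 0.317
gripper_force: 0.0
t: 10.8
tcp_pos: [0.6247, 0.1274, 0.0983]
tool_rot: [0.82, 0.572, 0.0, 0.0]
force: [-0.2, -0.4, -0.4]
finger_gap: 0.319
gripper_force: 0.0
```

```bash
python3 -m crank '[{"dp":[0.019,-0.008,0],"angular":[0,0,0]},{"dp":[0.019,-0.008,0],"angular":[0,0,0]},{"dp":[0,0,0],"angular":[0,0,0]}]'
python3 - <<'E'
from h import *
s=save('wrist','w4')
a=cv2.resize(cv2.convertScaleAbs(s['image'][180:330,250:400],alpha=2.5,beta=25),None,fx=3.6,fy=3.6)
cv2.imwrite('pics/w4c.png',a)
E
```

```text
t: 11.1
tcp_pos: [0.6255, 0.1271, 0.0983]
tool_rot: [0.82, 0.572, -0.0, -0.0]
force: [-0.5, 0.4, 1.2]
finger_gap: 0.322
gripper_force: 0.5
```

View pics/w4c.png

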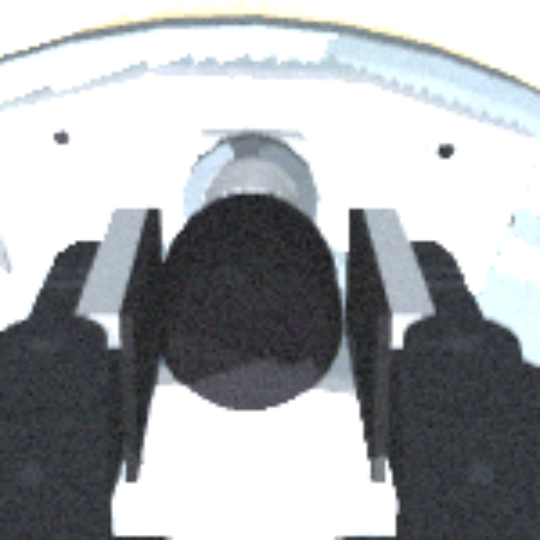

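The sleeve at crop (251,165) is midway between the plate's screws at x = 61 and 446, so the pin is at or very near the bush, with the knob against the left pad. I check the knob's height.

```bash
cat >> h.py <<'E'
def khz():
    from scipy.spatial.transform import Rotation as Ro
    st=sense(); s=vision.snapshot('wrist'); T=np.eye(4);T[:3,:3]=Ro.from_quat(st['tool_rot']).as_matrix();T[:3,3]=st['tcp_pos'];W=T@s['mount']
    v,u=np.mgrid[180:330,250:400]; r=s['range_z'][180:330,250:400].ravel()
    P=cv2.undistortPoints(np.stack([u,v],-1).reshape(-1,1,2).astype(float),s['mtx'],s['dist'])[:,0]
    D=(np.c_[P,np.ones(len(P))]*r[:,None])@W[:3,:3].T+W[:3,3]
    m=(r>0)&(np.hypot(*(D[:,:2]-st['tcp_pos'][:2]).T)<.009)&(D[:,2]>.06)
    print('knob top',m.sum(),np.percentile(D[m][:,2],[10,50,90]),'mean xy',D[m][:,:2].mean(0),'F',st['force'],st['tcp_pos'])
E
python3 -c "
from h import *
khz()"
```

```text
knob top 1103 [0.09949842 0.10086731 0.10167572] mean xy [0.62570397 0.12786385] F [-1.16613334 -0.09193747  0.52796461] [0.62546389 0.12707851 0.09827021]
```

The knob's top is at 0.1009 m, the same as the 0.1008 m read when it was home at the start, so the pin has dropped in. I will open and withdraw upwards.

```bash
python3 -m crank '[{"dp":[0,0,0],"angular":[0,0,0]},{"dp":[0,0,0],"angular":[0,0,0]},{"dp":[0,0,0],"angular":[0,0,0]}]' 0.4 20
python3 -m crank '[{"dp":[0,0,0.3],"angular":[0,0,0]},{"dp":[0,0,0.6],"angular":[0,0,0]},{"dp":[0,0,0.8],"angular":[0,0,0]},{"dp":[0,0,0.8],"angular":[0,0,0]},{"dp":[0,0,0.8],"angular":[0,0,0]},{"dp":[0,0,0.4],"angular":[0,0,0]},{"dp":[0,0,0],"angular":[0,0,0]},{"dp":[0,0,0],"angular":[0,0,0]}]'
python3 - <<'E'
from h import *
s=save('top','top5'); T=s['pose']
D=np.array([dep(s,T,u,v) for u in range(255,320) for v in range(140,190)]); m=(D[:,2]>.085)&(D[:,2]<.12)&(np.hypot(D[:,0]-.6257,D[:,1]-.127)<.02); print(m.sum(),np.median(D[m],0) if m.any() else '')
from scipy.spatial.transform import Rotation as Ro
st=sense(); w=save('wrist','w5'); M=np.eye(4);M[:3,:3]=Ro.from_quat(st['tool_rot']).as_matrix();M[:3,3]=st['tcp_pos'];W=M@w['mount']
r=w['range_z'];D=np.array([dep(w,W,u,v) for u in range(200,460,2) for v in range(80,340,2) if r[v,u]>0]); m=(D[:,2]>.09)&(D[:,2]<.118)&(np.hypot(D[:,0]-.6257,D[:,1]-.127)<.02); print(m.sum(),np.percentile(D[m],[10,50,90],axis=0)); print(st['force'],st['t'])
E
```

```text
t: 11.5
tcp_pos: [0.626, 0.1269, 0.0984]
tool_rot: [0.82, 0.572, 0.0, 0.0]
force: [-0.1, 0.0, -0.8]
finger_gap: 0.598
gripper_force: 0.0
t: 12.3
tcp_pos: [0.6252, 0.127, 0.2089]
tool_rot: [0.82, 0.572, -0.0, -0.0]
force: [-0.1, -0.2, 0.2]
finger_gap: 0.604
gripper_force: 0.0
0 
182 [[0.61647227 0.11907293 0.09740761]
 [0.62530247 0.12825768 0.10059094]
 [0.63419167 0.13702661 0.10162433]]
[ 0.02493841 -0.37828151 -0.20256684] 12.35
```

View pics/w5.png

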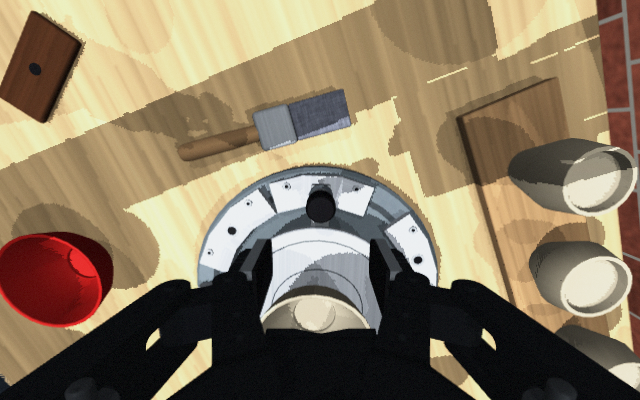

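The wrist view shows the knob at (320,203) in the middle of the next plate, with its top at 0.1006 m (home). The start bush at (231,230) is empty, the bowl is in the middle of the wheelhead, and the hand is clear.

```bash
python3 -c "
from station import order
print(order.sign_off())"
```

```text
the job is handed in; nothing more can be done
None
```

The wheel is at the next station clockwise, and the pin looks fully home: the knob's top reads the same height as at the start. The bowl is upright and central in the last picture, the hand is clear, and the job is handed in; no verdict came back.

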